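Unlock and collect the full sharps box

ROBOT

A 6-joint arm with a two-finger parallel gripper is mounted at the origin on the work surface. World frame = base frame: x ahead of the robot, y to its left, z up, the work surface at z = 0. Lengths are in m, angles in rad, forces in N, time in s.
With the tool pointing down it reaches from about 0.275 to 0.85 m from the base axis. Payload 5.2 kg.
Tool frame: the origin (TCP) lies at the very end of the fingers, on their centre line; the grasp point (between the pads) lies env.tcp_to_grasp behind it (env.tcp_to_grasp is the distance from the TCP to the grasp point, in m); z points along the fingers, y is the line along which they close (so a half turn about z gives the same grasp; the last joint's range is limited). The gripper opens to 85 mm and grips with 20 to 120 N. Pads are 22 mm wide; open, the fingers measure 114 mm over their backs; the gripper's body (76 mm by 85 mm) begins 54 mm behind the grasp point. The pads swing forward as they close: fully open they stand 13 mm farther back than shut.
Start: joints at [1.024, 0.259, 1.535, -0, 1.348, -0.203], TCP at [0.185, 0.518, 0.2] pointing down, gripper open.
Joint ranges: [-3.14, 3.14], [-0.91, 2.08], [0.19, 2.58], [-1.22, 4.36], [0.22, 2.71], [-3.12, 3.12]. Speed limits (rad/s): [2.57, 2.57, 3.14, 3.14, 3.14, 3.14].

INTERFACE

Orientations are given as a rotation vector (axis times angle).
In Python, from cell import env gives the robot as it stands.
- The arm moves only by the tool arm_command, never from a script. Its argument "targets" is a list of rows, each an object of numbers: "hand": the finger opening in mm, from 0 to 85.4; "tx", "ty", "tz": the shift along the tool's x, y, z in mm; "roll": the turn about the tool's z in rad. In form: [{"hand": .., "tx": .., "ty": .., "tz": .., "roll": ..}, ...]. A call has exactly 5 rows; each row is the pose to reach, as a shift and turn from the pose commanded when the call began, along the tool's axes at that moment; what a row does not reach only later rows make up. A row lasts 1/12 s, in which the tool goes at most 41.7 mm and 7.16 degrees, less where a joint would pass 70% of its speed; a pose out of reach is approached as far as the arm can. A call with a gripper value outside its range is refused whole. The fingers move at their own pace and stop on an object; "force" is the grip in N (left out, the last holds). Time passes only in rows, so rows that repeat a pose let the fingers close, or fill a call up. It gives the time, the measured TCP pose, the force and the opening at its end, in the units of the state.
- env.state(): the state, without advancing time (a new reading comes with each control period).
- env.grab_frame(name): name is "scene" or "top"; returns (picture, depth): 384x512x3 uint8, blue, green, red; 384x512 float32, m along the optical axis (not along the pixel's ray), 0 where there is no reading.
- env.calibration(name): a dict with "vfov" (degrees; the focal length in pixels is half the picture's height over the tangent of half this angle, whatever the lens; pixels are square), "cx", "cy" (the principal point, pixels), "camera_from_world" (4x4, takes a point from world to camera coordinates). Camera axes: x right, y up, looking along -z (the intrinsics and any distortion apply to the point x, -y, -z); pixel columns grow to the right and rows downward; lengths in m; the calibration is good to about 2 mm. A picture is of the moment at which its call begins. calibration takes no time and is no camera call.
- env.close_job(): hands the job in, once; it reports no verdict.
Trained networks look in the newest picture that a camera, given by its name, has taken for a name from the list of things; names that differ only in an ending like _2 or _b are one class to them, and where a whole thing is asked for, a point or a joint stands for the part that bears it (a point fixed in the world has none). Each returns a list of dicts, best first, with "confidence" (0 to 1); they miss things now and then, are a little off and sometimes report something else, mostly with a low value. They report only what shows in the picture. A call takes as long as a camera call. They do not tell look-alikes from the thing itself.
- env.look_for(name, camera): "rect" ([left, top, width, height] in pixels, round what is visible of it).
- env.spot_point(name, camera): "pixel" ([column, row] in pixels: a listed point, or the origin of a listed thing).
The state is a dict: "t": time; "qpos": joint angles; "joint_vel": joint speeds; "effort": joint torques, N m; "position": TCP position; "tcp_rot": TCP orientation; "ft_force": force on the tool from outside, world axes, zero at the start; "ft_torque": the same for the moment, N m; "grip_width": opening from 0.0 (shut) to 1.0 (fully open).
Only numpy, scipy, OpenCV 4.12 (cv2) and the standard library are available. Lean on these libraries where they do the work, as an engineer would, in place of code of your own. Each camera call takes 0.05 s, during which the arm holds its last target. There are 200 camera calls.

TASK

The full sharps box is locked in its bench bracket: pull the spring pin up and turn it into its rest notch so that it stays out by itself, and leave it parked like that for the new box. Draw the full box out by its front grip until it is wholly clear of the bracket, let it stand on the table, then take it across its body, carry it upright and set it down gently, standing flat on the floor of the blue collection crate. Leave the new box, the sanitiser, the stapler and the pen cup where they are.

Things in the scene. Friction and masses are not known exactly. Their poses are not given: they have to be found in the camera images.
- bracket: Grey steel bench bracket, fixed: a tunnel without floor, 130 mm long (x), 70 mm wide inside, 76 mm outside, foot flanges 22 mm wide at both sides. Roof 96 to 100 mm above the table. Origin on the table at the tunnel's centre, z up. Open at its front end (own -x, x = -65 mm), closed by a back plate at x = +65 mm. The spring pin's axis rises through the roof at the origin.
- sleeve (a point): On the pin's axis, 124 mm above the table, on the steel guide sleeve (32 mm across, on a 47 mm collar on the roof). Its rim here is 124 mm high, with deep slots along the bracket's y where the cross pin sits when locked, shallow rest notches (floor 120 mm) 1.30 rad counter-clockwise from them, and stop walls 131 mm high beyond.
- lock_pin (a joint): Height of the spring pin, m. 0: down, its 10 mm pin 8 mm deep in the hole of the box's lid, box locked; 0.019: highest. The spring presses down with 8 N at 0, 12 N at 0.019. Its cross pin lets it turn only when raised over 0.016 (0.017 to 0.0185 is right). Let down in the rest notch it stays at 0.012, clear of the lid; if it stays at 0.016, it sits on the rim, not in the notch.
- lock_turn (a joint): Turn of the spring pin about the vertical, rad, counter-clockwise from above positive: 0 = cross pin in the deep slot (locked direction), 1.30 = in line with the rest notch, which takes it within about 0.15 either way. Walls stop it near -0.1 and 1.45.
- lock_grip (a point): On the pin's axis, where to grip its black wing (red strip on top): an upright flat bar 44 mm long (this point's y), 14 mm thick (x), from 9 mm above to 17 mm below this point, 146 to 172 mm above the table when down. Pinch it across the 14 mm. Axes are parallel to the bracket's when lock_turn is 0. Below it is only an 8 mm stem; keep fingertips above 134 mm.
- sharps_box: Full slim sharps box, loose, 0.4 to 0.8 kg: yellow with red lid, 150 mm long (x), 60 mm wide (y, flat sides, pinch across them), 92 mm tall. Origin at the centre of its underside; the red D-grip is at its -x end. At the start it stands on the table in the bracket, same yaw, origin at bracket x = -10 mm. It slides out on the table towards bracket -x, wholly out below x = -140 mm.
- pull_grip (a point): Middle of the top bar of the red D-grip on the box's front end: 100 mm before the box's origin (own -x), 86 mm above its underside; axes like the box's. The bar is 14 mm thick (y), 12 mm tall, 45 mm long (x) from the box's face to the front of the D. Pinch it across its thickness. It is for drawing the box along the table, not for carrying it.
- crate: Open blue collection crate, stays where it is: 260 mm (x) by 150 mm (y), 50 mm tall, walls and floor 5 mm, inside 250 by 140 mm. Origin at the centre of its underside. The box with its grip is 195 mm long, so it stands lengthwise along the crate's x, either way round.
- new_box: Empty new sharps box of the same shape (origin under its middle, grip end to -x), for a colleague to fit later. To be left alone.
- sanitiser: Pump bottle of hand sanitiser, 66 mm across, 196 mm tall, origin at the centre of its underside. To be left alone.
- stapler: Blue stapler, 36 by 125 (y) by 55 mm, origin at the centre of its underside. To be left alone.
- pen_cup: White cup of pens, 80 mm across, 140 mm tall, origin at the centre of its underside. To be left alone.
Mind the look-alikes: they are no part of the job. Leave any purple look-alike of the sharps_box alone.

How it is judged:
By the outcome, as a careful person would: the job done as asked, in the order asked, and still so for the second after the job is handed in, with the robot touching nothing.
It also fails if it takes over 54 s, if anything falls off the work surface, if the arm or the gripper's body presses on something with over 40 N, if the wrist force passes 120 N, or if a joint passes its speed limit or range.

## Working session

There is one attempt and no reset: what is moved stays moved. The work goes in short steps, Python scripts to look and compute and a tool call to move; the robot and the scene stay as the last step left them, time stands still between calls to the robot, and variables do not carry over. Pictures are saved under pics/ and viewed, on a budget of 10 in all, crops included, one or two more only if the job needs it, and the job is handed in when it is done.

Besides the shell and the picture viewer there is one more tool, called after "Emit:" as name(argument=value, ...), one argument or row to a line, values as JSON. arm_command: Moves the arm, as the interface text tells. Its arguments: {"type":"object","properties":{"targets":{"type":"array"},"force":{"type":"number"}},"required":["targets"]}

```bash
ls; mkdir -p pics; python3 - <<'E'
from cell import env
import cv2,numpy as np
print(env.tcp_to_grasp, env.state())
for n in("scene","top"):
    p,d=env.grab_frame(n); cv2.imwrite(f"pics/{n}0.png",p); np.save(f"{n}0.npy",d)
    c=env.calibration(n); print(n,c)
    for k in("bracket","sleeve","lock_grip","sharps_box","pull_grip","crate","new_box"):
        print(k,[(np.round(r["pixel"],1),round(r["confidence"],2)) for r in env.spot_point(k,n)])
E
```

```text
pics
0.0187 {'t': 0.0, 'qpos': array([ 1.02418385e+00,  2.59348333e-01,  1.53609781e+00, -3.85733615e-05,
        1.34800723e+00, -2.02790101e-01]), 'joint_vel': array([ 0.00164907,  0.00058656, -0.00071436, -0.00253075,  0.00017349,
        0.00019804]), 'effort': array([-7.51485150e-04, -4.46028221e+01, -2.90576756e+01, -5.33510920e-04,
        1.15146569e-02, -1.22397537e-05]), 'position': array([0.18506855, 0.51729448, 0.19916598]), 'tcp_rot': array([-5.37294719e-01, -3.09464904e+00,  2.74107231e-03]), 'ft_force': array([ 0.46149642,  0.02655334, -0.9803672 ]), 'ft_torque': array([ 0.04983925, -0.03277506, -0.03931552]), 'grip_width': 0.9999471910152108}
scene {'vfov': 48.229042344928295, 'cx': 252.1654260571859, 'cy': 189.27766280401647, 'camera_from_world': array([[-9.75231195e-02,  9.95128302e-01,  1.44534887e-02,
        -7.31668557e-04],
       [-7.84028979e-01, -8.57643514e-02,  6.14770719e-01,
         3.92444561e-01],
       [ 6.13015336e-01,  4.86224043e-02,  7.88573433e-01,
        -2.04441675e+00],
       [ 0.00000000e+00,  0.00000000e+00,  0.00000000e+00,
         1.0
[... 389 characters left out ...]
era_from_world': array([[ 0.006629  , -0.99992462,  0.01033526,  0.05468128],
       [ 0.99502094,  0.00762363,  0.09937406, -0.57767736],
       [-0.09944536,  0.00962505,  0.99499647, -1.28847974],
       [ 0.        ,  0.        ,  0.        ,  1.        ]])}
bracket [(array([340.4, 191.5]), 0.76), (array([185.4, 190. ]), 0.42)]
sleeve [(array([349.2, 186.4]), 0.79)]
lock_grip [(array([351.9, 185.1]), 0.66)]
sharps_box [(array([320.2, 255. ]), 0.83), (array([339.4, 193.4]), 0.61), (array([378.2, 236.3]), 0.6)]
pull_grip [(array([312.8, 281.4]), 0.62), (array([317.9, 197.2]), 0.48)]
crate [(array([184. , 192.9]), 0.65)]
new_box [(array([348. , 185.9]), 0.63), (array([111. , 233.3]), 0.58)]
```

View pics/scene0.png

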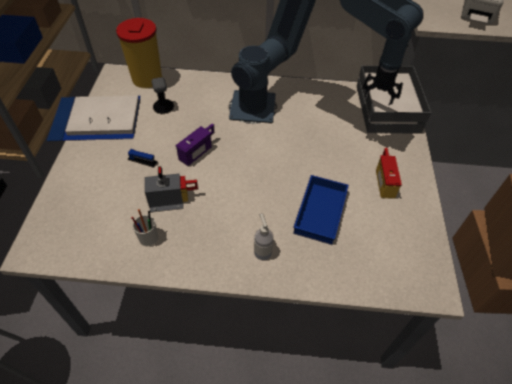

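View pics/top0.png

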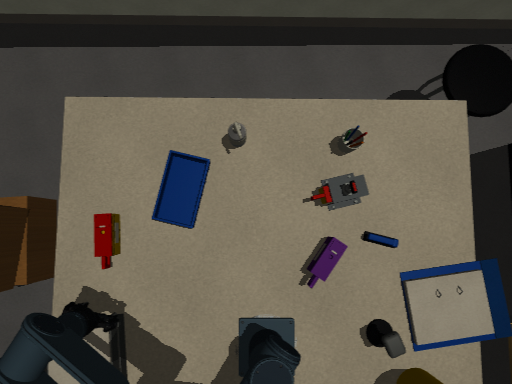

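Pictures 1–2: the bracket is at top (345,190), with the box's red grip pointing left (world +y). The crate is at (182,190), the purple look-alike at (327,260), the new box at (106,240), the sanitiser at (237,133) and the pen cup at (352,138).

```bash
cat > h.py <<'E'
import numpy as np,cv2
from cell import env
def cal(n):
    c=env.calibration(n); return 192/np.tan(np.radians(c["vfov"]/2)),c["cx"],c["cy"],c["camera_from_world"]
def cloud(n,d):
    f,cx,cy,T=cal(n); v,u=np.mgrid[:384,:512]
    P=np.stack([(u-cx)/f*d,-(v-cy)/f*d,-d],-1)
    return (P-T[:3,3])@T[:3,:3]
def at(n,px,z):
    f,cx,cy,T=cal(n); R=T[:3,:3]; o=-R.T@T[:3,3]
    r=R.T@np.array([(px[0]-cx)/f,-(px[1]-cy)/f,-1]); return o+r*(z-o[2])/r[2]
def rect(P):
    (c,s,a)=cv2.minAreaRect((P[:,:2]*1000).astype(np.float32)); return np.round(c,1),np.round(s,1),round(a,1)
E
python3 - <<'E'
from h import *
for n in("top","scene"):
    W=cloud(n,np.load(n+"0.npy")); p=cv2.imread(f"pics/{n}0.png").astype(int); b,g,r=p[...,0],p[...,1],p[...,2]
    x,y,z=W[...,0],W[...,1],W[...,2]
    t=W[(abs(z)<.02)&(x>.2)&(x<.8)&(abs(y)<.5)]; print(n,"table z med",np.median(t[:,2]),t[:,2].std())
    near=(x>.3)&(x<.75)&(y<-.05)&(y>-.42)
    sat=p.max(-1)-p.min(-1)
    m=near&(z>.088)&(z<.108)&(sat<40)&(x<.66); print("roof",m.sum(),rect(W[m]),W[m].mean(0))
    m=near&(r>g+50)&(r>b+50)&(z>.05); 
    for lo,hi in((.05,.1),(.14,.19)):
        q=W[m&(z>lo)&(z<hi)]; print("red",lo,len(q),q.mean(0) if len(q) else 0, rect(q) if len(q)>3 else 0)
    q=W[near&(z>.14)&(z<.19)&(sat<50)&(x<.63)]; print("wing dark",len(q),rect(q) if len(q)>3 else 0)
    m=(b>r+40)&(x>.35)&(x<.8)&(y>0)&(y<.4)&(z>-.01)&(z<.06)
    print("crate all",m.sum(),rect(W[m])); m&=z>.04; print("crate rim",m.sum(),rect(W[m]),np.median(W[m][:,2]))
for k,px,z in(("sleeve",(349.2,186.4),.124),("lock",(351.9,185.1),.163),("pull",(317.9,197.2),.086)): print(k,at("top",px,z))
for k,px,z in(("sleeve",(157.5,174.8),.124),("lock",(157,170.5),.163)): print(k,at("scene",px,z))
p=cv2.imread("pics/top0.png"); cv2.imwrite("pics/top0c.png",cv2.resize(p[150:230,290:390],None,fx=7,fy=7,interpolation=2))
E
```

```text
top table z med -0.0004878089212981552 0.0032264082992182336
roof 719 (array([ 468.9, -290.1]), array([292.1, 196.4]), 15.6) [ 0.56469972 -0.28445111  0.09877277]
red 0.05 137 [ 0.55845697 -0.20402786  0.09020751] (array([ 555.7, -193.7]), array([59.3, 62.6]), 15.4)
red 0.14 25 [ 0.5863793  -0.28933336  0.17106374] (array([ 654.3, -302.5]), array([ 16.9, 177.7]), 78.7)
wing dark 48 (array([ 580.2, -288.4]), array([43.7, 14.8]), 15.3)
crate all 2575 (array([581. , 319.7]), array([156.4, 265. ]), 77.1)
crate rim 388 (array([581. , 319.7]), array([156.4, 265. ]), 77.1) 0.04935743436200702
scene table z med 0.0018131048975761296 0.0038676665075675683
roof 606 (array([ 466.2, -257.3]), array([200.1, 332.5]), 89.9) [ 0.56132934 -0.27742609  0.09983668]
red 0.05 101 [ 0.55880097 -0.20300229  0.09301557] (array([ 562.7, -201.2]), array([66.2, 57.1]), 72.6)
red 0.14 16 [ 0.57554866 -0.28737004  0.17326388] (array([ 576.7, -287.5]), array([28.3,  8.5]), 14.5)
wing dark 41 (array([ 581. , -284.2]), array([42.2, 13.9]), 13.3)
crate all 1882 (array([581.7, 324. ]), array([152.2, 268.6]), 76.9)
crate rim 310 (array([581.7, 324. ]), array([152.2, 268.6]), 76.9) 0.05011560831140668
sleeve [ 0.58483138 -0.28559015  0.124     ]
lock [ 0.58491758 -0.2834576   0.163     ]
pull [ 0.54896746 -0.1823649   0.086     ]
sleeve [ 0.56148808 -0.30471623  0.124     ]
lock [ 0.57273325 -0.29760428  0.163     ]
```

View pics/top0c.png

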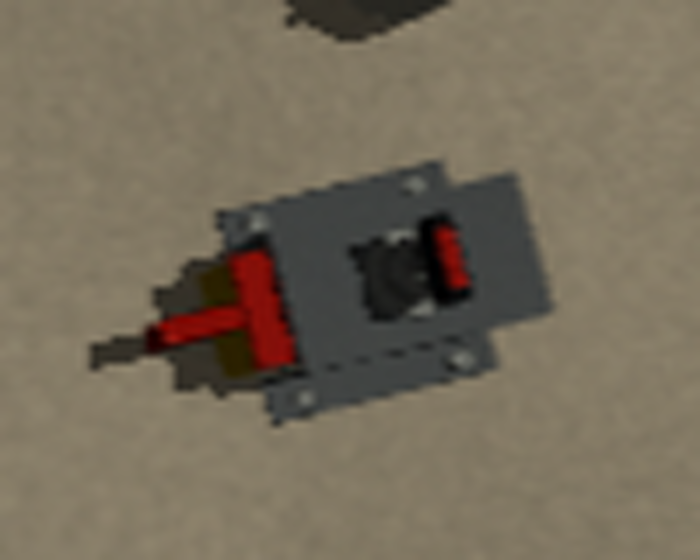

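Picture 3 (crop): the box is locked in the bracket, with the grip bar around crop (190,325) and the red-striped wing around (448,258). Next I'll refine the pose and plan.

```bash
cat >> h.py <<'E'
from scipy.spatial.transform import Rotation as Ro
def pose(s=None):
    s=s or env.state(); R=Ro.from_rotvec(s["tcp_rot"]).as_matrix(); return s["position"],np.arctan2(R[1,1],R[0,1])
def plan(wps,start=None):
    """wps: (x,y,z,yaw of tool y); prints shift/turn of each step in tool axes"""
    p,yaw=start or pose()
    for w in wps:
        d=np.array(w[:3])-p; ty=np.array([np.cos(yaw),np.sin(yaw)]); tx=np.array([-np.sin(yaw),np.cos(yaw)]) # y x z with z down
        r=-(w[3]-yaw); 
        print("tx %.0f ty %.0f tz %.0f roll %.3f"%(1000*d[:2]@tx,1000*d[:2]@ty,-1000*d[2],r)); p=np.array(w[:3]);yaw=w[3]
E
python3 - <<'E'
from h import *
R=Ro.from_rotvec(env.state()["tcp_rot"]).as_matrix(); print(R.round(3))
from scipy.optimize import minimize
for n in("top","scene"):
    W=cloud(n,np.load(n+"0.npy")); p=cv2.imread(f"pics/{n}0.png").astype(int); sat=p.max(-1)-p.min(-1)
    x,y,z=np.moveaxis(W,-1,0)
    m=(x>.48)&(x<.66)&(y<-.18)&(y>-.38)&(z>.093)&(z<.106)&(sat<40)
    q=W[m]; print(n,m.sum(),rect(q))
    # histogram of extents in the 15.3deg frame
    a=np.radians(-74.7); u=q[:,:2]@[np.cos(a),np.sin(a)]; v=q[:,:2]@[-np.sin(a),np.cos(a)]
    print(np.percentile(u,[0,1,2,98,99,100]).round(4),np.percentile(v,[0,1,2,98,99,100]).round(4))
    m=(x>.48)&(x<.66)&(y<-.18)&(y>-.38)&(z>.168)&(z<.178); print("wing top",m.sum(),W[m].mean(0),rect(W[m]))
    f=(abs(x-.57)<.1)&(y>-.26)&(y<-.14)&(z>.075)&(z<.1)&(p[...,2]>p[...,1]+40); print("red grip",rect(W[f]))
E
```

```text
[[-0.941  0.337  0.   ]
 [ 0.337  0.941  0.   ]
 [-0.     0.    -1.   ]]
top 652 (array([ 580.2, -289.8]), array([ 75.9, 136. ]), 14.4)
[0.3648 0.3672 0.3679 0.4979 0.4986 0.5011] [0.4443 0.4454 0.4464 0.52   0.5205 0.5216]
wing top 47 [ 0.57998313 -0.28850359  0.17150768] (array([ 580.4, -288.7]), array([42.7, 14.1]), 12.7)
red grip (array([ 555.7, -193.7]), array([59.3, 62.7]), 15.4)
scene 478 (array([ 577.8, -286.7]), array([ 85.6, 130.5]), 14.6)
[0.3634 0.3642 0.3655 0.4929 0.4933 0.4947] [0.4396 0.4432 0.445  0.5218 0.5238 0.5248]
wing top 31 [ 0.57960367 -0.28495492  0.17334162] (array([ 581.3, -284.9]), array([42.2, 12.1]), 11.8)
red grip (array([ 556.1, -192.8]), array([64.8, 61.4]), 11.3)
```

```bash
python3 - <<'E'
from h import *
p,y=pose(); e=np.array([.580,-.288,.215]); ye=-1.3125; print(p,y)
plan([(*(p+(e-p)*k/5),y+(ye-y)*k/5) for k in range(1,6)])
E
```

```text
[0.18537886 0.51781136 0.20003141] 1.2269869432221585
tx -129 ty -125 tz -3 roll 0.508
tx -173 ty -47 tz -3 roll 0.508
tx -174 ty 43 tz -3 roll 0.508
tx -131 ty 123 tz -3 roll 0.508
tx -55 ty 171 tz -3 roll 0.508
```

Emit:
arm_command(
  targets=[
    {"hand":50,"tx":-26,"ty":-25,"tz":-4,"roll":0.1},
    {"hand":50,"tx":-52,"ty":-50,"tz":-8,"roll":0.2},
    {"hand":50,"tx":-78,"ty":-75,"tz":-12,"roll":0.3},
    {"hand":50,"tx":-104,"ty":-100,"tz":-15,"roll":0.4},
    {"hand":50,"tx":-129,"ty":-125,"tz":-15,"roll":0.508},
  ],
)

```text
t: 1.22
position: [0.2654, 0.3555, 0.2157]
tcp_rot: [1.303, 2.857, 0.002]
ft_force: [1.1, 1.2, 0.1]
grip_width: 0.587
```

Emit:
arm_command(
  targets=[
    {"hand":50,"tx":-35,"ty":-9,"tz":0,"roll":0.1},
    {"hand":50,"tx":-69,"ty":-19,"tz":0,"roll":0.2},
    {"hand":50,"tx":-104,"ty":-28,"tz":0,"roll":0.3},
    {"hand":50,"tx":-138,"ty":-38,"tz":0,"roll":0.4},
    {"hand":50,"tx":-173,"ty":-47,"tz":0,"roll":0.508},
  ],
)

```text
t: 1.63
position: [0.3435, 0.194, 0.2153]
tcp_rot: [1.98, 2.438, 0.001]
ft_force: [0.9, 0.8, 1.2]
grip_width: 0.585
```

Emit:
arm_command(
  targets=[
    {"hand":50,"tx":-35,"ty":9,"tz":0,"roll":0.1},
    {"hand":50,"tx":-69,"ty":17,"tz":0,"roll":0.2},
    {"hand":50,"tx":-104,"ty":26,"tz":0,"roll":0.3},
    {"hand":50,"tx":-139,"ty":34,"tz":0,"roll":0.4},
    {"hand":50,"tx":-174,"ty":43,"tz":0,"roll":0.508},
  ],
)

```text
t: 2.05
position: [0.4221, 0.0326, 0.2153]
tcp_rot: [2.53, 1.861, 0.001]
ft_force: [0.7, 0.7, 0.5]
grip_width: 0.582
```

Emit:
arm_command(
  targets=[
    {"hand":50,"tx":-26,"ty":25,"tz":0,"roll":0.1},
    {"hand":50,"tx":-52,"ty":49,"tz":0,"roll":0.2},
    {"hand":50,"tx":-78,"ty":74,"tz":0,"roll":0.3},
    {"hand":50,"tx":-105,"ty":98,"tz":0,"roll":0.4},
    {"hand":50,"tx":-131,"ty":123,"tz":0,"roll":0.508},
  ],
)

```text
t: 2.47
position: [0.5014, -0.1288, 0.2151]
tcp_rot: [2.917, 1.166, 0.0]
ft_force: [0.6, -0.0, 0.6]
grip_width: 0.59
```

Emit:
arm_command(
  targets=[
    {"hand":50,"tx":-11,"ty":34,"tz":0,"roll":0.1},
    {"hand":50,"tx":-22,"ty":68,"tz":0,"roll":0.2},
    {"hand":50,"tx":-33,"ty":103,"tz":0,"roll":0.3},
    {"hand":50,"tx":-44,"ty":137,"tz":0,"roll":0.4},
    {"hand":50,"tx":-55,"ty":171,"tz":0,"roll":0.508},
  ],
)

```text
t: 2.88
position: [0.5804, -0.29, 0.2149]
tcp_rot: [-3.117, -0.396, -0.0]
ft_force: [0.7, -0.1, 0.5]
grip_width: 0.586
```

```bash
python3 - <<'E'
from h import *
s=env.state(); print(s["t"],pose(s),s["ft_force"],s["grip_width"])
plan([(.580,-.288,.1465,-1.3125)])
p,d=env.grab_frame("scene"); cv2.imwrite("pics/s1.png",cv2.resize(p[120:230,100:240],None,fx=5,fy=5,interpolation=2))
E
```

```text
2.8833 (array([ 0.58041287, -0.29000385,  0.21487263]), np.float64(-1.3181881011108099)) [ 0.71728209 -0.13981457  0.5289224 ] 0.5856298892822628
tx 0 ty -2 tz 68 roll -0.006
```

View pics/s1.png

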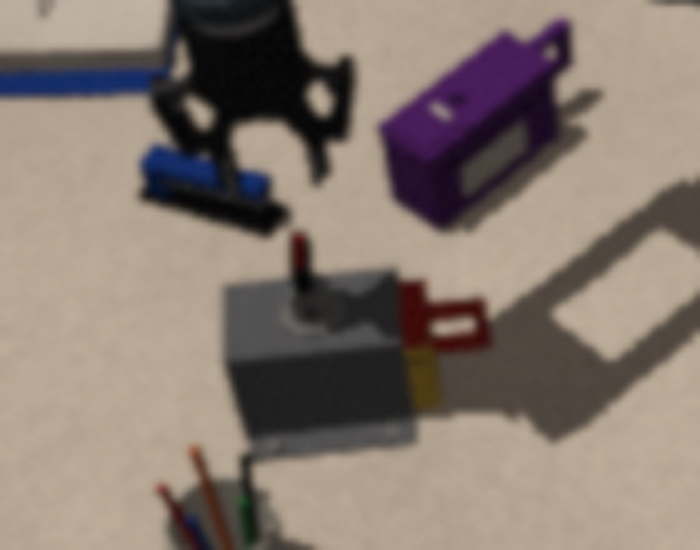

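Picture 4: the fingers straddle the wing, tips at crop (235,190) and (320,180), wing at (298,250). I'll descend and close.

Emit:
arm_command(
  targets=[
    {"hand":50,"tx":0,"ty":-1,"tz":17,"roll":0},
    {"hand":50,"tx":0,"ty":-1,"tz":34,"roll":-0.006},
    {"hand":50,"tx":0,"ty":-1,"tz":51,"roll":-0.006},
    {"hand":50,"tx":0,"ty":-1,"tz":62,"roll":-0.006},
    {"hand":50,"tx":0,"ty":-1,"tz":68,"roll":-0.006},
  ],
  force=45,
)

```text
t: 3.35
position: [0.5788, -0.2866, 0.145]
tcp_rot: [-3.112, -0.413, 0.003]
ft_force: [0.5, 0.7, -0.9]
grip_width: 0.585
```

Emit:
arm_command(
  targets=[
    {"hand":20,"tx":0,"ty":0,"tz":0,"roll":0},
    {"hand":18,"tx":0,"ty":0,"tz":0,"roll":0},
    {"hand":10,"tx":0,"ty":0,"tz":0,"roll":0},
    {"hand":0,"tx":0,"ty":0,"tz":0,"roll":0},
    {"hand":0,"tx":0,"ty":0,"tz":0,"roll":0},
  ],
  force=45,
)

```text
t: 3.77
position: [0.5801, -0.2876, 0.1481]
tcp_rot: [3.113, 0.413, 0.002]
ft_force: [0.3, 0.7, 0.2]
grip_width: -0.0
```

Emit:
arm_command(
  targets=[
    {"hand":0,"tx":0,"ty":0,"tz":0,"roll":0},
    {"hand":0,"tx":0,"ty":0,"tz":0,"roll":0},
    {"hand":0,"tx":0,"ty":0,"tz":0,"roll":0},
    {"hand":0,"tx":0,"ty":0,"tz":0,"roll":0},
    {"hand":0,"tx":0,"ty":0,"tz":0,"roll":0},
  ],
  force=45,
)

```text
t: 4.18
position: [0.5796, -0.2873, 0.147]
tcp_rot: [-3.114, -0.413, 0.0]
ft_force: [-0.7, -0.3, -0.4]
grip_width: -0.0
```

```bash
python3 - <<'E'
from h import *
s=env.state(); print(s["t"],pose(s),s["ft_force"],s["ft_torque"],s["grip_width"]*85.4)
E
```

```text
4.1833 (array([ 0.57961387, -0.28728963,  0.14700334]), np.float64(-1.307017892214588)) [-0.67362913 -0.34297392 -0.39767324] [-0.03218909 -0.0357288  -0.03780256] -0.011603277837423485
```

```bash
python3 - <<'E'
from h import *
a,d=env.grab_frame("scene"); b,e=env.grab_frame("top"); np.save("s2.npy",d);np.save("t2.npy",e)
f=lambda p,r,c:cv2.resize(p[r:r+100,c:c+110],(560,510),interpolation=2)
cv2.imwrite("pics/s2.png",cv2.resize(np.hstack([f(a,120,110),f(b,140,300)]),(800,364)))
for n in("scene","top"):
  print([(r["pixel"],r["confidence"]) for r in env.spot_point("lock_grip",n)])
E
```

```text
[([159.6, 171.2], 0.54)]
[]
```

View pics/s2.png

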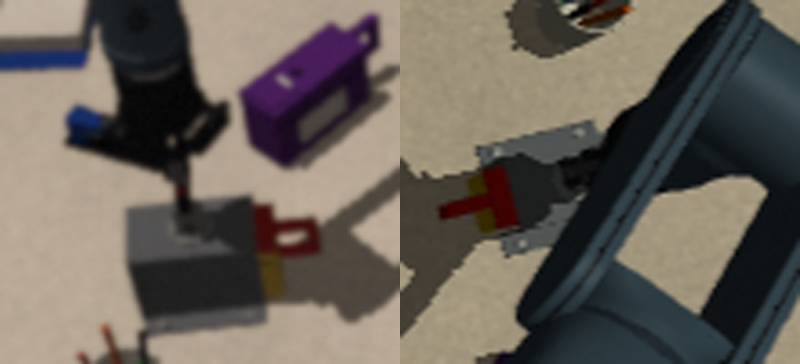

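Picture 5: the closed fingers (left half, (178,170)) sit behind or above the wing's red strip (182,195), so they closed on nothing. I'll measure the finger tip in the cloud against the reported TCP.

```bash
python3 - <<'E'
from h import *
def proj(n,P):
    f,cx,cy,T=cal(n); q=T[:3,:3]@P+T[:3,3]; return np.round([cx+f*q[0]/-q[2],cy-f*q[1]/-q[2]],1)
tcp=env.state()["position"]
for n in("scene","top"): print(n,"tcp",proj(n,tcp),"wingtop",proj(n,np.array([.58,-.287,.172])))
W=cloud("scene",np.load("s2.npy")); p,d=env.grab_frame("scene")
for r in range(160,184): print(r,[ (tuple((W[r,c]*1000).round().astype(int)),int(p[r,c].max()),int(p[r,c,2])-int(p[r,c,1])) for c in range(156,164,2)])
E
```

```text
scene tcp [160. 175.] wingtop [159.  170.6]
top tcp [351.6 187.2] wingtop [353.8 186.2]
160 [((np.int64(586), np.int64(-286), np.int64(237)), 41, 4), ((np.int64(594), np.int64(-275), np.int64(248)), 27, 2), ((np.int64(591), np.int64(-269), np.int64(245)), 9, 0), ((np.int64(581), np.int64(-266), np.int64(234)), 11, 0)]
161 [((np.int64(590), np.int64(-285), np.int64(236)), 18, 1), ((np.int64(592), np.int64(-277), np.int64(239)), 13, 1), ((np.int64(587), np.int64(-272), np.int64(235)), 8, -1), ((np.int64(581), np.int64(-267), np.int64(228)), 26, 2)]
162 [((np.int64(591), np.int64(-286), np.int64(232)), 10, 0), ((np.int64(589), np.int64(-279), np.int64(230)), 9, 0), ((np.int64(589), np.int64(-272), np.int64(232)), 11, 0), ((np.int64(585), np.int64(-266), np.int64(227)), 67, 6)]
163 [((np.int64(593), np.int64(-286), np.int64(228)), 10, 1), ((np.int64(591), np.int64(-279), np.int64(228)), 14, 1), ((np.int64(593), np.int64(-271), np.int64(231)), 17, 1), ((np.int64(398), np.int64(-344), np.int64(2)), 109, 11)]
164 [((np.int64(596), np.int64(-285), np.int64(227)), 17, 0), ((np.int64(586), np.
[... 3899 characters left out ...]
)]
181 [((np.int64(576), np.int64(-311), np.int64(103)), 93, 1), ((np.int64(586), np.int64(-298), np.int64(118)), 64, 2), ((np.int64(593), np.int64(-287), np.int64(128)), 40, 1), ((np.int64(581), np.int64(-285), np.int64(114)), 34, 2)]
182 [((np.int64(577), np.int64(-311), np.int64(99)), 96, 3), ((np.int64(578), np.int64(-302), np.int64(102)), 72, 2), ((np.int64(595), np.int64(-287), np.int64(124)), 39, 2), ((np.int64(585), np.int64(-284), np.int64(113)), 29, 1)]
183 [((np.int64(584), np.int64(-309), np.int64(102)), 96, 3), ((np.int64(585), np.int64(-300), np.int64(104)), 76, 4), ((np.int64(590), np.int64(-290), np.int64(112)), 44, 2), ((np.int64(590), np.int64(-283), np.int64(113)), 33, 1)]
```

Depth shows fingers on both sides of the wing (y −288 and −277 mm), which disagrees with the opening reading of 0. A small lift should settle it, because the spring would show as about 9 N.

Emit:
arm_command(
  targets=[
    {"hand":0,"tx":0,"ty":0,"tz":-2,"roll":0},
    {"hand":0,"tx":0,"ty":0,"tz":-4,"roll":0},
    {"hand":0,"tx":0,"ty":0,"tz":-6,"roll":0},
    {"hand":0,"tx":0,"ty":0,"tz":-6,"roll":0},
    {"hand":0,"tx":0,"ty":0,"tz":-6,"roll":0},
  ],
)

```text
t: 4.85
position: [0.5798, -0.2874, 0.1533]
tcp_rot: [3.114, 0.413, 0.001]
ft_force: [0.0, 0.4, 0.2]
grip_width: 0.0
```

```bash
python3 - <<'E'
from h import *
a,d=env.grab_frame("scene"); s=env.state(); print(s["t"],s["position"],s["ft_force"],s["ft_torque"],s["grip_width"])
cv2.imwrite("pics/s3.png",cv2.resize(a[140:200,130:190],(780,600)[::-1] and (600,600),interpolation=2))
E
```

```text
4.9 [ 0.57967638 -0.28731707  0.15315158] [-0.40752983 -0.34170855  0.4536646 ] [-0.01884843  0.04664227 -0.00133454] -0.0004234108850459902
```

View pics/s3.png

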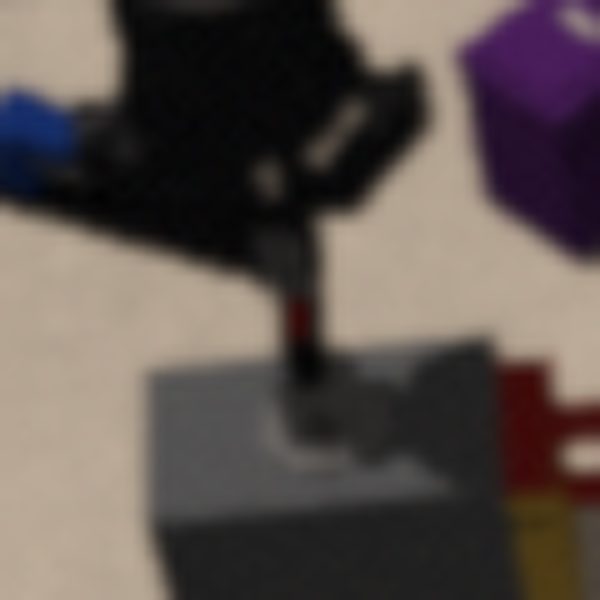

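Picture 6: the fingers are fully shut above the wing, with their tips (285,285) over the red strip (300,320). The true tip is therefore higher than the reported z. I'll lift clear and measure the tip against the reported TCP.

Emit:
arm_command(
  targets=[
    {"hand":0,"tx":0,"ty":0,"tz":-15,"roll":0},
    {"hand":0,"tx":0,"ty":0,"tz":-30,"roll":0},
    {"hand":0,"tx":0,"ty":0,"tz":-40,"roll":0},
    {"hand":0,"tx":0,"ty":0,"tz":-40,"roll":0},
    {"hand":0,"tx":0,"ty":0,"tz":-40,"roll":0},
  ],
)

```text
t: 5.32
position: [0.5799, -0.2875, 0.1935]
tcp_rot: [3.113, 0.413, 0.002]
ft_force: [0.1, 0.0, -0.2]
grip_width: -0.005
```

```bash
python3 - <<'E'
from h import *
s=env.state(); print(s["t"],s["position"],s["qpos"])
Ws=[]
for i in range(4):
    a,d=env.grab_frame("scene"); Ws.append(cloud("scene",d))
W=np.median(Ws,0); x,y,z=np.moveaxis(W,-1,0); t=s["position"]
m=(np.hypot(x-t[0],y-t[1])<.04)&(z>.13)
for r in range(145,185):
    q=W[r][m[r]]
    if len(q): print(r,np.where(m[r])[0][[0,-1]],(q.mean(0)*1000).round(),(q[:,1].min()*1000).round(),(q[:,1].max()*1000).round(), a[r][m[r]].max(0))
# initial tips
for n in("scene","top"):
    W=cloud(n,np.load(n+"0.npy")); m=(np.hypot(W[...,0]-.185,W[...,1]-.517)<.09)&(W[...,2]>.12)&(W[...,2]<.3); q=W[m]; print(n,len(q),np.percentile(q[:,2],[0,2,5,10,50]) if len(q) else 0)
E
```

```text
5.3167 [ 0.5799472  -0.28748632  0.19345795] [-6.32227226e-01  4.37094119e-01  1.29276873e+00 -8.78318695e-06
  1.41034128e+00  6.74723263e-01]
145 [141 164] [ 591. -284.  319.] -321.0 -253.0 [56 62 70]
146 [141 164] [ 591. -286.  313.] -323.0 -253.0 [51 58 63]
147 [141 164] [ 589. -288.  306.] -322.0 -252.0 [59 66 73]
148 [142 164] [ 587. -287.  299.] -321.0 -250.0 [67 75 84]
149 [142 164] [ 586. -287.  293.] -320.0 -249.0 [54 60 67]
150 [142 164] [ 588. -287.  291.] -321.0 -251.0 [51 57 63]
151 [142 165] [ 590. -285.  288.] -321.0 -248.0 [65 73 81]
152 [143 165] [ 590. -284.  283.] -318.0 -248.0 [ 99 112 124]
153 [143 164] [ 591. -287.  279.] -320.0 -253.0 [ 97 109 121]
154 [144 160] [ 592. -292.  274.] -317.0 -269.0 [74 84 93]
155 [146 160] [ 591. -288.  268.] -312.0 -270.0 [ 88 101 112]
156 [152 160] [ 588. -281.  261.] -295.0 -271.0 [ 83  95 105]
157 [153 160] [ 587. -281.  255.] -293.0 -270.0 [73 83 92]
158 [153 160] [ 588. -282.  250.] -293.0 -271.0 [70 78 88]
159 [153 160] [ 588. -282.  245.] -294.0 -271.0 [74 84 94]
160 [153 160] [ 588. -283.  239.] -295.0 -273.0 [ 89 100 11
[... 464 characters left out ...]
9.] -290.0 -279.0 [ 92 105 118]
172 [158 162] [ 585. -282.  171.] -289.0 -278.0 [ 92 105 117]
173 [158 162] [ 590. -281.  171.] -288.0 -276.0 [ 87  98 110]
174 [158 162] [ 594. -280.  170.] -288.0 -276.0 [64 73 80]
175 [158 164] [ 589. -280.  158.] -287.0 -275.0 [70 76 81]
176 [159 165] [ 585. -278.  149.] -284.0 -273.0 [61 61 63]
177 [159 164] [ 594. -279.  153.] -284.0 -274.0 [42 43 45]
178 [158 162] [ 596. -283.  149.] -295.0 -276.0 [70 73 75]
179 [158 160] [ 588. -291.  133.] -295.0 -287.0 [70 73 75]
180 [160 160] [ 591. -287.  132.] -287.0 -287.0 [38 39 41]
scene 132 [0.1202204  0.12087516 0.12254431 0.12722258 0.27893072]
top 130 [0.24323964 0.24782306 0.25025034 0.25629537 0.29131231]
```

The shut tips end at z ≈ 0.228 while the reported TCP is 0.1935, so the fingers end about 33 mm above the reported point. Laterally they line up with the wing. I'll descend by that much more, open (clear of the sleeve either way), and close.

Emit:
arm_command(
  targets=[
    {"hand":50,"tx":0,"ty":0,"tz":0,"roll":0},
    {"hand":50,"tx":0,"ty":0,"tz":10,"roll":0},
    {"hand":50,"tx":0,"ty":0,"tz":20,"roll":0},
    {"hand":50,"tx":0,"ty":0,"tz":35,"roll":0},
    {"hand":50,"tx":0,"ty":0,"tz":50,"roll":0},
  ],
)

```text
t: 5.93
position: [0.5793, -0.2871, 0.1414]
tcp_rot: [-3.114, -0.413, 0.001]
ft_force: [0.1, 0.0, 0.2]
grip_width: 0.579
```

Emit:
arm_command(
  targets=[
    {"hand":50,"tx":0,"ty":0,"tz":9,"roll":0},
    {"hand":50,"tx":0,"ty":0,"tz":18,"roll":0},
    {"hand":50,"tx":0,"ty":0,"tz":24,"roll":0},
    {"hand":50,"tx":0,"ty":0,"tz":28,"roll":0},
    {"hand":50,"tx":0,"ty":0,"tz":28,"roll":0},
  ],
)

```text
t: 6.35
position: [0.5793, -0.287, 0.1141]
tcp_rot: [-3.113, -0.413, 0.002]
ft_force: [-0.1, -0.4, -1.1]
grip_width: 0.586
```

Emit:
arm_command(
  targets=[
    {"hand":20,"tx":0,"ty":0,"tz":0,"roll":0},
    {"hand":10,"tx":0,"ty":0,"tz":0,"roll":0},
    {"hand":5,"tx":0,"ty":0,"tz":0,"roll":0},
    {"hand":5,"tx":0,"ty":0,"tz":0,"roll":0},
    {"hand":5,"tx":0,"ty":0,"tz":0,"roll":0},
  ],
  force=45,
)

```text
t: 6.77
position: [0.58, -0.2873, 0.116]
tcp_rot: [3.114, 0.413, 0.002]
ft_force: [-0.3, 2.0, 4.0]
grip_width: 0.154
```

```bash
python3 - <<'E'
from h import *
s=env.state(); print(s["t"],pose(s),s["ft_force"],s["ft_torque"],s["grip_width"]*85.4)
E
```

```text
6.7667 (array([ 0.58001867, -0.28730837,  0.11600151]), np.float64(-1.3069344208804652)) [-0.3017757   2.04480407  3.97245063] [ 0.2890218   0.15297504 -0.00346201] 13.11198594583321
```

Emit:
arm_command(
  targets=[
    {"hand":5,"tx":0,"ty":0,"tz":-4,"roll":0},
    {"hand":5,"tx":0,"ty":0,"tz":-8,"roll":0},
    {"hand":5,"tx":0,"ty":0,"tz":-12,"roll":0},
    {"hand":5,"tx":0,"ty":0,"tz":-16,"roll":0},
    {"hand":5,"tx":0,"ty":0,"tz":-17.7,"roll":0},
  ],
  force=60,
)

```text
t: 7.18
position: [0.5798, -0.2872, 0.1321]
tcp_rot: [-3.114, -0.413, 0.0]
ft_force: [5.2, -1.0, -12.6]
grip_width: 0.147
```

Emit:
arm_command(
  targets=[
    {"hand":5,"tx":0,"ty":0,"tz":0,"roll":0},
    {"hand":5,"tx":0,"ty":0,"tz":0,"roll":0},
    {"hand":5,"tx":0,"ty":0,"tz":0,"roll":0},
    {"hand":5,"tx":0,"ty":0,"tz":0,"roll":0},
    {"hand":5,"tx":0,"ty":0,"tz":0,"roll":0},
  ],
)

```text
t: 7.6
position: [0.5798, -0.2872, 0.1317]
tcp_rot: [-3.114, -0.413, 0.0]
ft_force: [5.7, -1.1, -12.4]
grip_width: 0.149
```

```bash
python3 - <<'E'
from h import *
s=env.state(); print(s["t"],pose(s),s["ft_force"],s["ft_torque"],s["grip_width"]*85.4)
E
```

```text
7.6 (array([ 0.5798047, -0.2872201,  0.13173  ]), np.float64(-1.3070525932557282)) [  5.65589226  -1.09850722 -12.44424492] [-0.32577923 -1.01515379  0.08527433] 12.707471427054376
```

Emit:
arm_command(
  targets=[
    {"hand":5,"tx":0,"ty":0,"tz":-1,"roll":0},
    {"hand":5,"tx":0,"ty":0,"tz":-2,"roll":0},
    {"hand":5,"tx":0,"ty":0,"tz":-2,"roll":0},
    {"hand":5,"tx":0,"ty":0,"tz":-2,"roll":0},
    {"hand":5,"tx":0,"ty":0,"tz":-2,"roll":0},
  ],
)

```text
t: 8.02
position: [0.5798, -0.2872, 0.1336]
tcp_rot: [-3.114, -0.413, 0.0]
ft_force: [4.8, -1.6, -12.7]
grip_width: 0.148
```

Emit:
arm_command(
  targets=[
    {"hand":5,"tx":0,"ty":0,"tz":0,"roll":-0.04},
    {"hand":5,"tx":0,"ty":0,"tz":0,"roll":-0.1},
    {"hand":5,"tx":0,"ty":0,"tz":0,"roll":-0.15},
    {"hand":5,"tx":0,"ty":0,"tz":0,"roll":-0.2},
    {"hand":5,"tx":0,"ty":0,"tz":0,"roll":-0.2},
  ],
)

```text
t: 8.43
position: [0.5796, -0.2868, 0.1335]
tcp_rot: [-3.055, -0.726, 0.001]
ft_force: [5.5, 0.1, -13.0]
grip_width: 0.151
```

```bash
python3 - <<'E'
from h import *
s=env.state(); print(s["t"],pose(s),s["ft_force"],s["ft_torque"],s["grip_width"]*85.4)
E
```

```text
8.4333 (array([ 0.57963109, -0.28680825,  0.13347379]), np.float64(-1.1043560288468977)) [  5.47077377   0.05434358 -13.01606855] [-0.20020958 -0.99534223 -0.01618557] 12.89591095799843
```

Emit:
arm_command(
  targets=[
    {"hand":5,"tx":0,"ty":0,"tz":0,"roll":-0.08},
    {"hand":5,"tx":0,"ty":0,"tz":0,"roll":-0.16},
    {"hand":5,"tx":0,"ty":0,"tz":0,"roll":-0.24},
    {"hand":5,"tx":0,"ty":0,"tz":0,"roll":-0.32},
    {"hand":5,"tx":0,"ty":0,"tz":0,"roll":-0.4},
  ],
)

```text
t: 8.85
position: [0.5791, -0.2861, 0.1332]
tcp_rot: [-2.848, -1.32, 0.001]
ft_force: [4.8, 0.8, -12.2]
grip_width: 0.153
```

Emit:
arm_command(
  targets=[
    {"hand":5,"tx":0,"ty":0,"tz":0,"roll":-0.08},
    {"hand":5,"tx":0,"ty":0,"tz":0,"roll":-0.16},
    {"hand":5,"tx":0,"ty":0,"tz":0,"roll":-0.24},
    {"hand":5,"tx":0,"ty":0,"tz":0,"roll":-0.32},
    {"hand":5,"tx":0,"ty":0,"tz":0,"roll":-0.4},
  ],
)

```text
t: 9.27
position: [0.5783, -0.2856, 0.1329]
tcp_rot: [-2.527, -1.858, 0.001]
ft_force: [0.9, 1.2, -12.6]
grip_width: 0.151
```

Emit:
arm_command(
  targets=[
    {"hand":5,"tx":0,"ty":0,"tz":0,"roll":-0.08},
    {"hand":5,"tx":0,"ty":0,"tz":0,"roll":-0.16},
    {"hand":5,"tx":0,"ty":0,"tz":0,"roll":-0.24},
    {"hand":5,"tx":0,"ty":0,"tz":0,"roll":-0.3},
    {"hand":5,"tx":0,"ty":0,"tz":0,"roll":-0.3},
  ],
)

```text
t: 9.68
position: [0.5777, -0.2856, 0.1327]
tcp_rot: [-2.222, -2.212, 0.001]
ft_force: [-0.4, 1.6, -12.2]
grip_width: 0.149
```

```bash
python3 - <<'E'
from h import *
s=env.state(); print(s["t"],pose(s),s["ft_force"],s["ft_torque"],s["grip_width"]*85.4)
E
```

```text
9.6833 (array([ 0.57774465, -0.28557197,  0.13273956]), np.float64(-0.0047465782039581815)) [ -0.35375235   1.62238265 -12.16367307] [ 0.36758902 -0.24932431  0.01723871] 12.73127827315739
```

Emit:
arm_command(
  targets=[
    {"hand":5,"tx":0,"ty":0,"tz":2,"roll":0},
    {"hand":5,"tx":0,"ty":0,"tz":4,"roll":0},
    {"hand":5,"tx":0,"ty":0,"tz":6,"roll":0},
    {"hand":5,"tx":0,"ty":0,"tz":7,"roll":0},
    {"hand":5,"tx":0,"ty":0,"tz":7,"roll":0},
  ],
)

```text
t: 10.1
position: [0.5779, -0.2857, 0.1279]
tcp_rot: [-2.228, -2.209, 0.001]
ft_force: [-5.5, 6.2, -5.0]
grip_width: 0.151
```

```bash
python3 - <<'E'
from h import *
s=env.state(); print(s["t"],pose(s),s["ft_force"],s["ft_torque"],s["grip_width"]*85.4)
E
```

```text
10.1 (array([ 0.57791943, -0.28567733,  0.127899  ]), np.float64(-0.008344231075289773)) [-5.48004496  6.15627229 -4.98594688] [ 0.92614305  0.67532671 -0.007173  ] 12.894036942356049
```

z fell to 0.1279, which is about 12 mm over the locked height (the rim would have stopped it at 16), so it is in the notch. I'll release, rise, and go towards the pull grip.

Emit:
arm_command(
  targets=[
    {"hand":15,"tx":0,"ty":0,"tz":0,"roll":0},
    {"hand":25,"tx":0,"ty":0,"tz":0,"roll":0},
    {"hand":40,"tx":0,"ty":0,"tz":0,"roll":0},
    {"hand":50,"tx":0,"ty":0,"tz":0,"roll":0},
    {"hand":50,"tx":0,"ty":0,"tz":0,"roll":0},
  ],
)

```text
t: 10.52
position: [0.5805, -0.2882, 0.1291]
tcp_rot: [2.228, 2.211, 0.0]
ft_force: [-0.5, 0.6, -0.5]
grip_width: 0.584
```

Emit:
arm_command(
  targets=[
    {"hand":50,"tx":0,"ty":0,"tz":-10,"roll":0},
    {"hand":50,"tx":0,"ty":0,"tz":-30,"roll":0},
    {"hand":50,"tx":0,"ty":0,"tz":-60,"roll":0},
    {"hand":50,"tx":0,"ty":0,"tz":-90,"roll":0},
    {"hand":50,"tx":0,"ty":0,"tz":-90,"roll":0},
  ],
)

```text
t: 10.93
position: [0.5827, -0.2895, 0.2262]
tcp_rot: [2.22, 2.204, 0.003]
ft_force: [1.1, 0.8, 0.6]
grip_width: 0.583
```

```bash
python3 - <<'E'
from h import *
s=env.state(); print(s["t"],pose(s),s["ft_force"],s["grip_width"]*85.4)
Ws=[]
for i in range(3):
    a,d=env.grab_frame("scene"); Ws.append(cloud("scene",d))
W=np.median(Ws,0); x,y,z=np.moveaxis(W,-1,0)
m=(np.hypot(x-.58,y+.287)<.035)&(z>.15)&(z<.2); q=W[m]; print("wing",len(q),q.mean(0),rect(q),np.percentile(q[:,2],[50,80,95]))
f=(abs(x-.56)<.1)&(y>-.26)&(y<-.1)&(z>.07)&(z<.105)&(a[...,2].astype(int)>a[...,1].astype(int)+40); u=(W[f][:,:2]-[.58,-.288])@[np.cos(-1.3125),np.sin(-1.3125)]; v=(W[f][:,:2]-[.58,-.288])@[-np.sin(-1.3125),np.cos(-1.3125)]
print(np.percentile(u,[0,2,50,98]),"bar v",np.percentile(v[u<-.095],[2,50,98]),np.median(W[f][:,2][u<-.095]))
cv2.imwrite("pics/s4.png",cv2.resize(a[130:220,110:240],(780,540),interpolation=2))
E
```

```text
10.9333 (array([ 0.58266071, -0.28948267,  0.22620252]), np.float64(-0.007029838029958493)) [1.14830864 0.76354256 0.61182362] 49.80922097894749
wing 81 [ 0.58215889 -0.28417614  0.17731431] (array([ 581.4, -285.1]), array([14.2, 42.7]), 3.2) [0.17953011 0.18539671 0.18757159]
[-0.12720434 -0.12592129 -0.08131756 -0.07075316] bar v [-0.0002332   0.00467138  0.00879849] 0.09283055136433462
```

View pics/s4.png

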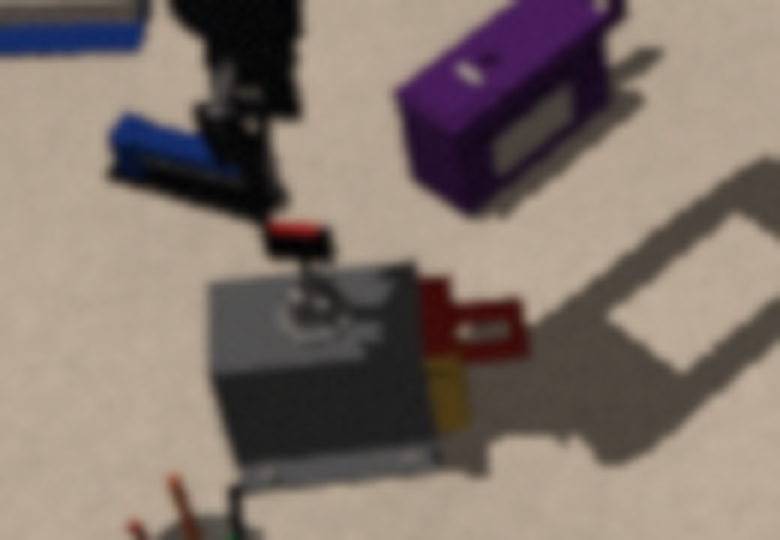

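Picture 7: the wing is up and turned, its strip now along the bracket (300,230). Its top is at 0.1855, i.e. about 12 mm up and in the notch. The box's grip is at (490,330). Next is the pull grip.

```bash
python3 - <<'E'
from h import *
s=env.state(); print(s["t"],pose(s))
plan([(.552,-.181,.2,.2583),(.552,-.181,.036,.2583)])
for i in(0,):
    print([(at("scene",r["pixel"],.086),r["confidence"]) for r in env.spot_point("pull_grip","scene")])
E
```

```text
11.0833 (array([ 0.57985343, -0.28748695,  0.21866554]), np.float64(-0.0070899424138156555))
tx 106 ty -29 tz 19 roll -0.265
tx 0 ty 0 tz 164 roll -0.000
[(array([ 0.23791333, -0.16011068,  0.086     ]), 0.59), (array([ 0.56456197, -0.18163808,  0.086     ]), 0.54)]
```

Emit:
arm_command(
  targets=[
    {"hand":60,"tx":21,"ty":-5,"tz":0,"roll":-0.06},
    {"hand":60,"tx":42,"ty":-10,"tz":0,"roll":-0.12},
    {"hand":60,"tx":64,"ty":-16,"tz":0,"roll":-0.18},
    {"hand":60,"tx":85,"ty":-22,"tz":10,"roll":-0.24},
    {"hand":60,"tx":106,"ty":-27,"tz":19,"roll":-0.265},
  ],
)

```text
t: 11.55
position: [0.5524, -0.1799, 0.1974]
tcp_rot: [-1.913, -2.49, 0.0]
ft_force: [0.9, 0.0, -0.6]
grip_width: 0.702
```

Emit:
arm_command(
  targets=[
    {"hand":60,"tx":0,"ty":0,"tz":25,"roll":0},
    {"hand":60,"tx":0,"ty":0,"tz":50,"roll":0},
    {"hand":60,"tx":0,"ty":0,"tz":75,"roll":0},
    {"hand":60,"tx":0,"ty":0,"tz":95,"roll":0},
    {"hand":60,"tx":0,"ty":0,"tz":100,"roll":0},
  ],
)

```text
t: 11.97
position: [0.5501, -0.1792, 0.0937]
tcp_rot: [-1.912, -2.482, 0.002]
ft_force: [-1.4, 1.4, -0.8]
grip_width: 0.701
```

```bash
python3 - <<'E'
from h import *
s=env.state(); print(s["t"],pose(s),s["ft_force"])
plan([(.552,-.181,.036,.2583)])
a,d=env.grab_frame("scene"); cv2.imwrite("pics/s5.png",cv2.resize(a[130:220,130:260],(780,540),interpolation=2))
E
```

```text
11.9667 (array([ 0.5500819 , -0.17922699,  0.09374217]), np.float64(0.2580596087662195)) [-1.35184099  1.36641652 -0.77340087]
tx -2 ty 1 tz 58 roll -0.000
```

View pics/s5.png

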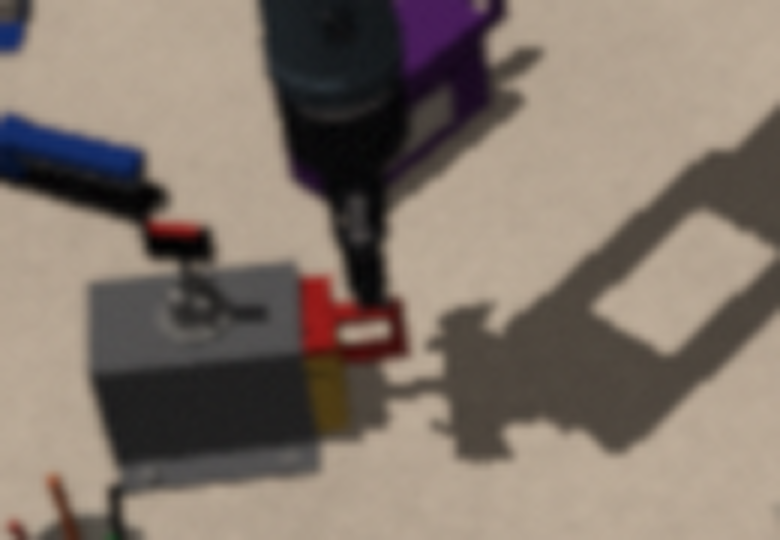

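Picture 8: the open fingers are above the grip bar (near fingertip at (370,300), bar at (375,310)), clear of the bracket. I'll descend and close.

Emit:
arm_command(
  targets=[
    {"hand":60,"tx":0,"ty":2,"tz":15,"roll":0},
    {"hand":60,"tx":0,"ty":2,"tz":30,"roll":0},
    {"hand":60,"tx":0,"ty":2,"tz":45,"roll":0},
    {"hand":60,"tx":0,"ty":2,"tz":56,"roll":0},
    {"hand":60,"tx":0,"ty":2,"tz":59,"roll":0},
  ],
)

```text
t: 12.43
position: [0.5545, -0.1802, 0.0384]
tcp_rot: [-1.916, -2.487, 0.001]
ft_force: [-0.7, 0.4, 0.1]
grip_width: 0.699
```

Emit:
arm_command(
  targets=[
    {"hand":40,"tx":0,"ty":0,"tz":0,"roll":0},
    {"hand":25,"tx":0,"ty":0,"tz":0,"roll":0},
    {"hand":15,"tx":0,"ty":0,"tz":0,"roll":0},
    {"hand":5,"tx":0,"ty":0,"tz":0,"roll":0},
    {"hand":5,"tx":0,"ty":0,"tz":0,"roll":0},
  ],
  force=40,
)

```text
t: 12.85
position: [0.5553, -0.1811, 0.0408]
tcp_rot: [1.917, 2.488, -0.001]
ft_force: [-3.9, -1.1, 5.6]
grip_width: 0.155
```

```bash
python3 - <<'E'
from h import *
s=env.state(); print(s["t"],pose(s),s["ft_force"],s["grip_width"]*85.4)
p,y=pose(s); u=np.array([np.cos(-1.3125),np.sin(-1.3125),0]); e=p-u*.165
print(e,np.hypot(*e[:2])); plan([(*e,y)])
E
```

```text
12.85 (array([ 0.55526901, -0.18106794,  0.04076283]), np.float64(0.25791809696372336)) [-3.89962962 -1.10590548  5.6022545 ] 13.23358852397234
[ 0.51312244 -0.02154156  0.04076283] 0.513574413258524
tx 165 ty -0 tz -0 roll -0.000
```

Emit:
arm_command(
  targets=[
    {"hand":5,"tx":6,"ty":0,"tz":-1,"roll":0},
    {"hand":5,"tx":16,"ty":0,"tz":-1,"roll":0},
    {"hand":5,"tx":30,"ty":0,"tz":-1,"roll":0},
    {"hand":5,"tx":45,"ty":0,"tz":-1,"roll":0},
    {"hand":5,"tx":60,"ty":0,"tz":-1,"roll":0},
  ],
)

```text
t: 13.27
position: [0.5396, -0.1208, 0.0407]
tcp_rot: [1.917, 2.489, 0.0]
ft_force: [1.5, -2.9, -2.2]
grip_width: 0.153
```

```bash
python3 - <<'E'
from h import *
s=env.state(); print(s["t"],pose(s),s["ft_force"],s["ft_torque"],s["grip_width"]*85.4)
E
```

```text
13.2667 (array([ 0.53958283, -0.12080313,  0.04065994]), np.float64(0.2581773709374752)) [ 1.49698293 -2.90281644 -2.19993862] [-0.3041819  -0.23504266 -0.07149138] 13.053887664462865
```

Sliding freely (3 N drag, grip holding).

Emit:
arm_command(
  targets=[
    {"hand":5,"tx":15,"ty":0,"tz":0,"roll":0},
    {"hand":5,"tx":30,"ty":0,"tz":0,"roll":0},
    {"hand":5,"tx":45,"ty":0,"tz":0,"roll":0},
    {"hand":5,"tx":60,"ty":0,"tz":0,"roll":0},
    {"hand":5,"tx":72,"ty":0,"tz":0,"roll":0},
  ],
)

```text
t: 13.68
position: [0.5208, -0.0509, 0.0407]
tcp_rot: [-1.916, -2.489, 0.0]
ft_force: [0.3, -2.4, -2.9]
grip_width: 0.15
```

Emit:
arm_command(
  targets=[
    {"hand":5,"tx":12,"ty":0,"tz":0,"roll":0},
    {"hand":5,"tx":22,"ty":0,"tz":0,"roll":0},
    {"hand":5,"tx":28,"ty":0,"tz":0.5,"roll":0},
    {"hand":5,"tx":30,"ty":0,"tz":1,"roll":0},
    {"hand":5,"tx":30,"ty":0,"tz":1,"roll":0},
  ],
)

```text
t: 14.1
position: [0.5146, -0.0241, 0.0406]
tcp_rot: [1.916, 2.488, 0.0]
ft_force: [-2.1, -1.7, 5.7]
grip_width: 0.152
```

Emit:
arm_command(
  targets=[
    {"hand":15,"tx":0,"ty":0,"tz":0,"roll":0},
    {"hand":30,"tx":0,"ty":0,"tz":0,"roll":0},
    {"hand":50,"tx":0,"ty":0,"tz":0,"roll":0},
    {"hand":60,"tx":0,"ty":0,"tz":0,"roll":0},
    {"hand":60,"tx":0,"ty":0,"tz":0,"roll":0},
  ],
)

```text
t: 14.52
position: [0.5139, -0.024, 0.0395]
tcp_rot: [-1.917, -2.488, 0.0]
ft_force: [0.4, -0.2, 0.1]
grip_width: 0.695
```

Emit:
arm_command(
  targets=[
    {"hand":60,"tx":0,"ty":0,"tz":-20,"roll":0},
    {"hand":60,"tx":0,"ty":0,"tz":-50,"roll":0},
    {"hand":60,"tx":0,"ty":0,"tz":-80,"roll":0},
    {"hand":60,"tx":0,"ty":0,"tz":-110,"roll":0},
    {"hand":60,"tx":0,"ty":0,"tz":-110,"roll":0},
  ],
)

```text
t: 14.93
position: [0.5177, -0.0249, 0.1557]
tcp_rot: [1.911, 2.481, 0.007]
ft_force: [1.6, -1.1, 0.8]
grip_width: 0.702
```

```bash
cat > m.py <<'E'
from h import *
def box(n,x0,x1,y0,y1,z0=.075,z1=.108,k=3):
    Ws=[]
    for i in range(k): a,d=env.grab_frame(n); Ws.append(cloud(n,d))
    W=np.median(Ws,0); x,y,z=np.moveaxis(W,-1,0); a=a.astype(int)
    f=(x>x0)&(x<x1)&(y>y0)&(y<y1)&(z>z0)&(z<z1)&(a[...,2]>a[...,1]+35)&(a[...,2]>a[...,0]+35)
    return a,W[f]
E
python3 - <<'E'
from m import *
s=env.state(); print(s["t"],pose(s),s["ft_force"],s["grip_width"]*85.4)
for n in("scene","top"):
    a,q=box(n,.4,.66,-.24,.06); print(n,len(q))
    if len(q)<20: continue
    print(rect(q),np.median(q[:,2]))
    c=np.array([np.cos(-1.3125),np.sin(-1.3125)]);v=np.array([-c[1],c[0]]); r=q[:,:2]-[.58,-.288]; u=r@c; w=r@v
    print("u",np.percentile(u,[0,2,50,98,100]).round(3),"w body",[ (round(k,2),np.percentile(w[(u>k)&(u<k+.03)],[2,50,98]).round(3).tolist()) for k in np.arange(-.3,-.08,.03) if ((u>k)&(u<k+.03)).sum()>5])
cv2.imwrite("pics/s6.png",a[100:300,200:420])
E
```

```text
14.9333 (array([ 0.51773482, -0.02487926,  0.15567789]), np.float64(0.25800408998298874)) [ 1.6229768  -1.09911152  0.7972023 ] 59.97948213909387
scene 568
(array([533.3, -95.6]), array([ 64.7, 193.6]), 12.9) 0.09345876626281224
u [-0.295 -0.283 -0.182 -0.104 -0.1  ] w body [(np.float64(-0.3), [0.0, 0.009, 0.013]), (np.float64(-0.27), [-0.021, 0.007, 0.034]), (np.float64(-0.24), [-0.025, 0.007, 0.036]), (np.float64(-0.21), [-0.024, 0.007, 0.035]), (np.float64(-0.18), [-0.026, 0.003, 0.034]), (np.float64(-0.15), [-0.027, 0.009, 0.034]), (np.float64(-0.12), [-0.025, 0.008, 0.032])]
top 40
(array([ 545. , -193.5]), array([17.4, 43. ]), 79.0) 0.09167919188983406
u [-0.117 -0.115 -0.103 -0.097 -0.096] w body [(np.float64(-0.12), [-0.027, -0.014, 0.01])][ WARN:0@2.238] global loadsave.cpp:1063 imwrite_ Unsupported depth image for selected encoder is fallbacked to CV_8U.
```

The box is out: its rear face is at bracket x ≈ −98 mm (origin ≈ −173), well clear. Next I'll grasp the body across its flat sides.

```bash
python3 - <<'E'
from h import *
s=env.state(); print(s["t"],pose(s))
plan([(.539,-.120,.15,.2583),(.539,-.120,.015,.2583)])
E
```

```text
15.2333 (array([ 0.51286874, -0.02367109,  0.14815127]), np.float64(0.2579595032943204))
tx -100 ty 1 tz -2 roll -0.000
tx 0 ty 0 tz 135 roll -0.000
```

Emit:
arm_command(
  targets=[
    {"hand":85,"tx":-25,"ty":0,"tz":-2,"roll":0},
    {"hand":85,"tx":-50,"ty":0,"tz":-2,"roll":0},
    {"hand":85,"tx":-75,"ty":1,"tz":-2,"roll":0},
    {"hand":85,"tx":-95,"ty":1,"tz":-2,"roll":0},
    {"hand":85,"tx":-100,"ty":1,"tz":-2,"roll":0},
  ],
)

```text
t: 15.65
position: [0.5406, -0.1231, 0.1502]
tcp_rot: [-1.919, -2.486, 0.002]
ft_force: [0.4, -0.2, 0.4]
grip_width: 0.991
```

Emit:
arm_command(
  targets=[
    {"hand":85,"tx":0,"ty":0,"tz":10,"roll":0},
    {"hand":85,"tx":0,"ty":0,"tz":25,"roll":0},
    {"hand":85,"tx":0,"ty":0,"tz":40,"roll":0},
    {"hand":85,"tx":0,"ty":0,"tz":50,"roll":0},
    {"hand":85,"tx":0,"ty":0,"tz":50,"roll":0},
  ],
)

```text
t: 16.07
position: [0.5379, -0.1183, 0.0984]
tcp_rot: [-1.912, -2.484, 0.002]
ft_force: [0.5, 0.7, -0.5]
grip_width: 0.996
```

```bash
python3 - <<'E'
from m import *
s=env.state(); print(s["t"],pose(s),s["ft_force"],s["grip_width"]*85.4)
plan([(.539,-.120,.015,.2583)])
a,d=env.grab_frame("scene"); cv2.imwrite("pics/s7.png",cv2.resize(a[110:220,150:290],(700,550),interpolation=2))
E
```

```text
16.0667 (array([ 0.53794821, -0.1183191 ,  0.09836601]), np.float64(0.25873798484218746)) [ 0.48580649  0.67374689 -0.47525757] 85.02015802113628
tx -2 ty 1 tz 83 roll 0.000
```

View pics/s7.png

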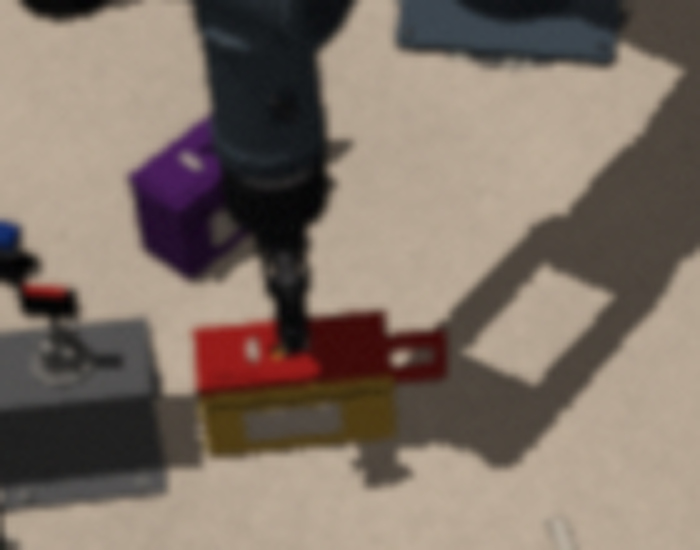

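Picture 9: the box stands wholly out of the bracket (lid from (195,330) to (385,370)), with the fingers over its middle (293,345). I'll go down in two stages.

Emit:
arm_command(
  targets=[
    {"hand":85,"tx":0,"ty":1,"tz":8,"roll":0},
    {"hand":85,"tx":0,"ty":1,"tz":16,"roll":0},
    {"hand":85,"tx":0,"ty":1,"tz":28,"roll":0},
    {"hand":85,"tx":0,"ty":1,"tz":40,"roll":0},
    {"hand":85,"tx":0,"ty":1,"tz":50,"roll":0},
  ],
)

```text
t: 16.53
position: [0.5415, -0.12, 0.051]
tcp_rot: [1.917, 2.489, 0.0]
ft_force: [-0.3, 0.7, 0.3]
grip_width: 0.994
```

Emit:
arm_command(
  targets=[
    {"hand":85,"tx":0,"ty":0,"tz":8,"roll":0},
    {"hand":85,"tx":0,"ty":0,"tz":16,"roll":0},
    {"hand":85,"tx":0,"ty":0,"tz":24,"roll":0},
    {"hand":85,"tx":0,"ty":0,"tz":30,"roll":0},
    {"hand":85,"tx":0,"ty":0,"tz":34,"roll":0},
  ],
)

```text
t: 16.95
position: [0.5412, -0.12, 0.0169]
tcp_rot: [-1.917, -2.488, 0.0]
ft_force: [-0.9, -0.9, -1.3]
grip_width: 0.998
```

Emit:
arm_command(
  targets=[
    {"hand":75,"tx":0,"ty":0,"tz":0,"roll":0},
    {"hand":65,"tx":0,"ty":0,"tz":0,"roll":0},
    {"hand":55,"tx":0,"ty":0,"tz":0,"roll":0},
    {"hand":50,"tx":0,"ty":0,"tz":0,"roll":0},
    {"hand":50,"tx":0,"ty":0,"tz":0,"roll":0},
  ],
  force=60,
)

```text
t: 17.37
position: [0.5409, -0.1203, 0.0181]
tcp_rot: [-1.917, -2.489, 0.001]
ft_force: [-5.0, -2.1, 2.6]
grip_width: 0.699
```

```bash
python3 - <<'E'
from m import *
s=env.state(); print(s["t"],pose(s),s["ft_force"],s["ft_torque"],s["grip_width"]*85.4)
E
```

```text
17.3667 (array([ 0.54093067, -0.12032222,  0.01805938]), np.float64(0.2581826003492945)) [-4.9539357  -2.10440354  2.57854918] [-0.19599862  0.70919675  0.012878  ] 59.705675316737924
```

Gripped at 59.7 mm. Lift.

Emit:
arm_command(
  targets=[
    {"hand":50,"tx":0,"ty":0,"tz":-2,"roll":0},
    {"hand":50,"tx":0,"ty":0,"tz":-8,"roll":0},
    {"hand":50,"tx":0,"ty":0,"tz":-18,"roll":0},
    {"hand":50,"tx":0,"ty":0,"tz":-30,"roll":0},
    {"hand":50,"tx":0,"ty":0,"tz":-45,"roll":0},
  ],
  force=80,
)

```text
t: 17.78
position: [0.5409, -0.1196, 0.0628]
tcp_rot: [-1.916, -2.487, 0.0]
ft_force: [0.6, 0.5, -7.5]
grip_width: 0.693
```

Emit:
arm_command(
  targets=[
    {"hand":50,"tx":0,"ty":0,"tz":-15,"roll":0},
    {"hand":50,"tx":0,"ty":0,"tz":-30,"roll":0},
    {"hand":50,"tx":0,"ty":0,"tz":-42,"roll":0},
    {"hand":50,"tx":0,"ty":0,"tz":-50,"roll":0},
    {"hand":50,"tx":0,"ty":0,"tz":-50,"roll":0},
  ],
)

```text
t: 18.2
position: [0.5428, -0.1205, 0.115]
tcp_rot: [1.915, 2.486, 0.002]
ft_force: [0.1, 0.3, -7.0]
grip_width: 0.695
```

```bash
python3 - <<'E'
from m import *
W=[env.grab_frame("scene")[1] for i in range(3)]
s=env.state(); print(s["t"],pose(s),s["ft_force"],s["ft_torque"],s["grip_width"]*85.4)
W=cloud("scene",np.median(W,0)); x,y,z=np.moveaxis(W,-1,0)
p,y0=pose(s); ye=1.345; d=ye-y0
e=np.array([.6035,.317,p[2]])
plan([(*(p+(e-p)*k/4),y0+d*k/4) for k in range(1,5)])
a,_=env.grab_frame("scene"); a=a.astype(int); f=(a[...,2]>a[...,1]+35)&(a[...,2]>a[...,0]+35)&(x>.4)&(x<.68)&(y>-.25)&(y<.06)&(z>.15)
q=W[f]; u=(q[:,:2]-p[:2])@[np.cos(-1.3125),np.sin(-1.3125)]; print(len(q),np.percentile(u,[1,99]),np.median(q[:,2]),np.polyfit(u,q[:,2],1))
E
```

```text
18.35 (array([ 0.54090252, -0.11981388,  0.11203904]), np.float64(0.25801807811367006)) [ 0.70321335 -0.08939314 -6.89612962] [0.00989868 0.02647467 0.00915295] 59.48553214550638
tx 102 ty 43 tz -0 roll -0.272
tx 86 ty 69 tz -0 roll -0.272
tx 65 ty 89 tz -0 roll -0.272
tx 38 ty 103 tz -0 roll -0.272
477 [-0.11448156  0.07076189] 0.18924779290677704 [0.03735138 0.18972125]
```

Held level at 0.7 kg. Carry to the crate.

Emit:
arm_command(
  targets=[
    {"hand":50,"tx":15,"ty":6,"tz":0,"roll":-0.04},
    {"hand":50,"tx":36,"ty":15,"tz":0,"roll":-0.1},
    {"hand":50,"tx":58,"ty":24,"tz":0,"roll":-0.16},
    {"hand":50,"tx":80,"ty":34,"tz":0,"roll":-0.22},
    {"hand":50,"tx":102,"ty":43,"tz":0,"roll":-0.272},
  ],
)

```text
t: 18.82
position: [0.5564, -0.0095, 0.1116]
tcp_rot: [-1.558, -2.726, 0.001]
ft_force: [-0.1, -0.0, -5.9]
grip_width: 0.693
```

Emit:
arm_command(
  targets=[
    {"hand":50,"tx":17,"ty":14,"tz":0,"roll":-0.054},
    {"hand":50,"tx":34,"ty":28,"tz":0,"roll":-0.109},
    {"hand":50,"tx":52,"ty":41,"tz":0,"roll":-0.163},
    {"hand":50,"tx":69,"ty":55,"tz":0,"roll":-0.218},
    {"hand":50,"tx":86,"ty":69,"tz":0,"roll":-0.272},
  ],
)

```text
t: 19.23
position: [0.5723, 0.0997, 0.1114]
tcp_rot: [-1.173, -2.912, 0.001]
ft_force: [0.2, 0.4, -6.8]
grip_width: 0.694
```

Emit:
arm_command(
  targets=[
    {"hand":50,"tx":13,"ty":18,"tz":0,"roll":-0.054},
    {"hand":50,"tx":26,"ty":36,"tz":0,"roll":-0.109},
    {"hand":50,"tx":39,"ty":53,"tz":0,"roll":-0.163},
    {"hand":50,"tx":52,"ty":71,"tz":0,"roll":-0.218},
    {"hand":50,"tx":65,"ty":89,"tz":0,"roll":-0.272},
  ],
)

```text
t: 19.65
position: [0.5874, 0.2087, 0.1112]
tcp_rot: [-0.768, -3.044, 0.002]
ft_force: [0.4, -0.5, -6.2]
grip_width: 0.697
```

Emit:
arm_command(
  targets=[
    {"hand":50,"tx":10,"ty":26,"tz":0,"roll":-0.07},
    {"hand":50,"tx":20,"ty":54,"tz":0,"roll":-0.14},
    {"hand":50,"tx":30,"ty":80,"tz":0,"roll":-0.21},
    {"hand":50,"tx":36,"ty":97,"tz":0,"roll":-0.26},
    {"hand":50,"tx":38,"ty":103,"tz":0,"roll":-0.272},
  ],
)

```text
t: 20.07
position: [0.6029, 0.3197, 0.1107]
tcp_rot: [-0.344, -3.12, -0.001]
ft_force: [-0.4, 0.3, -7.7]
grip_width: 0.693
```

```bash
python3 - <<'E'
from m import *
D=[];A=None
for i in range(3): A,d=env.grab_frame("scene"); D.append(d)
s=env.state(); print(s["t"],pose(s),s["ft_force"],s["grip_width"]*85.4)
W=cloud("scene",np.median(D,0)); x,y,z=np.moveaxis(W,-1,0); a=A.astype(int)
c=np.array([.5815,.322]); th=np.radians(-12.9); ex=np.array([np.cos(th),np.sin(th)]); ey=np.array([-ex[1],ex[0]])
f=(a[...,2]>a[...,1]+35)&(a[...,2]>a[...,0]+35)&(x>.4)&(x<.75)&(y>.15)&(y<.45)&(z>.14)&(z<.21)
q=W[f]; r=q[:,:2]-c; print("lid in crate",len(q),np.percentile(r@ex,[1,99]),np.percentile(r@ey,[1,50,99]),rect(q),np.median(q[:,2]))
b=(a[...,0]>a[...,2]+30)&(x>.4)&(x<.75)&(y>.15)&(y<.45)&(z>.04)&(z<.06); q=W[b]; r=q[:,:2]-c; print("rim",len(q),np.percentile(r@ex,[1,99]),np.percentile(r@ey,[1,99]),rect(q))
plan([(.6035,.317,.03,1.345)])
cv2.imwrite("pics/s8.png",cv2.resize(A[130:260,260:420],(800,650)[:2] and (720,585),interpolation=2))
E
```

```text
20.2167 (array([0.60305207, 0.31613755, 0.11118425]), np.float64(1.3461230766187637)) [-0.78813778 -0.44477105 -7.4962171 ] 59.43920863785468
lid in crate 356 [0.00920899 0.09711434] [-0.02862215  0.0021441   0.03162438] (array([633.4, 312.2]), array([62.1, 92.2]), 82.7) 0.18634952603725174
rim 303 [-0.12854625  0.13316132] [-0.07500371  0.07773959] (array([581.9, 322.9]), array([154.4, 268.4]), 76.9)
tx -0 ty 1 tz 81 roll 0.001
```

View pics/s8.png

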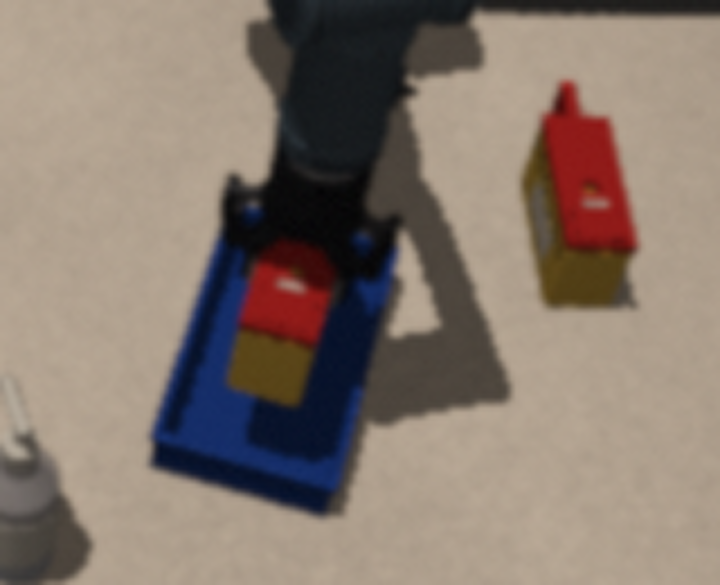

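Picture 10: the box hangs upright over the crate and in line with it (lid (290,290), crate from (155,440) to (395,250)). Clouds put it within 2 mm of centre across and with its end at +97 mm. Lower gently.

Emit:
arm_command(
  targets=[
    {"hand":50,"tx":0,"ty":0,"tz":12,"roll":0},
    {"hand":50,"tx":0,"ty":0,"tz":27,"roll":0},
    {"hand":50,"tx":0,"ty":0,"tz":42,"roll":0},
    {"hand":50,"tx":0,"ty":0,"tz":56,"roll":0},
    {"hand":50,"tx":0,"ty":0,"tz":66,"roll":0},
  ],
)

```text
t: 20.63
position: [0.6028, 0.3142, 0.0441]
tcp_rot: [-0.356, -3.118, 0.003]
ft_force: [0.2, 0.3, -7.1]
grip_width: 0.694
```

Emit:
arm_command(
  targets=[
    {"hand":50,"tx":0,"ty":0,"tz":5,"roll":0},
    {"hand":50,"tx":0,"ty":0,"tz":9,"roll":0},
    {"hand":50,"tx":0,"ty":0,"tz":12,"roll":0},
    {"hand":50,"tx":0,"ty":0,"tz":15,"roll":0},
    {"hand":50,"tx":0,"ty":0,"tz":17,"roll":0},
  ],
)

```text
t: 21.05
position: [0.6044, 0.3165, 0.0301]
tcp_rot: [0.352, 3.121, 0.001]
ft_force: [-1.0, -0.0, -7.4]
grip_width: 0.69
```

Emit:
arm_command(
  targets=[
    {"hand":50,"tx":0,"ty":0,"tz":1,"roll":0},
    {"hand":50,"tx":0,"ty":0,"tz":2,"roll":0},
    {"hand":50,"tx":0,"ty":0,"tz":2.5,"roll":0},
    {"hand":50,"tx":0,"ty":0,"tz":3,"roll":0},
    {"hand":50,"tx":0,"ty":0,"tz":3,"roll":0},
  ],
)

```text
t: 21.47
position: [0.6039, 0.3164, 0.0268]
tcp_rot: [0.352, 3.122, 0.0]
ft_force: [-0.2, 0.3, -7.2]
grip_width: 0.69
```

Still hanging freely, about 3–4 mm to go.

Emit:
arm_command(
  targets=[
    {"hand":50,"tx":0,"ty":0,"tz":1,"roll":0},
    {"hand":50,"tx":0,"ty":0,"tz":2,"roll":0},
    {"hand":50,"tx":0,"ty":0,"tz":3,"roll":0},
    {"hand":50,"tx":0,"ty":0,"tz":3.5,"roll":0},
    {"hand":50,"tx":0,"ty":0,"tz":4,"roll":0},
  ],
)

```text
t: 21.88
position: [0.6038, 0.3163, 0.0232]
tcp_rot: [-0.352, -3.122, 0.0]
ft_force: [-2.3, -1.4, -0.4]
grip_width: 0.694
```

Emit:
arm_command(
  targets=[
    {"hand":50,"tx":0,"ty":0,"tz":0,"roll":0},
    {"hand":50,"tx":0,"ty":0,"tz":0,"roll":0},
    {"hand":50,"tx":0,"ty":0,"tz":0,"roll":0},
    {"hand":50,"tx":0,"ty":0,"tz":0,"roll":0},
    {"hand":50,"tx":0,"ty":0,"tz":0,"roll":0},
  ],
)

```text
t: 22.3
position: [0.6039, 0.3163, 0.0232]
tcp_rot: [0.352, 3.122, -0.0]
ft_force: [-3.9, -0.8, -0.0]
grip_width: 0.694
```

The floor carries the weight (Fz = 0 at z 0.0232, as predicted). Release and withdraw.

Emit:
arm_command(
  targets=[
    {"hand":63,"tx":0,"ty":0,"tz":0,"roll":0},
    {"hand":68,"tx":0,"ty":0,"tz":0,"roll":0},
    {"hand":76,"tx":0,"ty":0,"tz":0,"roll":0},
    {"hand":82,"tx":0,"ty":0,"tz":0,"roll":0},
    {"hand":82,"tx":0,"ty":0,"tz":0,"roll":0},
  ],
)

```text
t: 22.72
position: [0.6044, 0.3165, 0.0231]
tcp_rot: [0.352, 3.121, 0.001]
ft_force: [-0.1, -0.1, -1.0]
grip_width: 0.962
```

Emit:
arm_command(
  targets=[
    {"hand":82,"tx":0,"ty":0,"tz":-10,"roll":0},
    {"hand":82,"tx":0,"ty":0,"tz":-30,"roll":0},
    {"hand":82,"tx":0,"ty":0,"tz":-55,"roll":0},
    {"hand":82,"tx":0,"ty":0,"tz":-85,"roll":0},
    {"hand":82,"tx":0,"ty":0,"tz":-110,"roll":0},
  ],
)

```text
t: 23.13
position: [0.6042, 0.3165, 0.1353]
tcp_rot: [0.352, 3.12, 0.001]
ft_force: [-0.4, 0.8, -0.7]
grip_width: 0.962
```

Emit:
arm_command(
  targets=[
    {"hand":82,"tx":0,"ty":0,"tz":-30,"roll":0},
    {"hand":82,"tx":-35,"ty":-20,"tz":-50,"roll":0},
    {"hand":82,"tx":-70,"ty":-40,"tz":-50,"roll":0},
    {"hand":82,"tx":-100,"ty":-60,"tz":-50,"roll":0},
    {"hand":82,"tx":-130,"ty":-80,"tz":-50,"roll":0},
  ],
)

```text
t: 23.55
position: [0.7143, 0.2083, 0.1849]
tcp_rot: [0.351, 3.119, 0.001]
ft_force: [0.2, -0.4, -0.4]
grip_width: 0.963
```

```bash
python3 - <<'E'
from m import *
D=[]
for i in range(3): A,d=env.grab_frame("scene"); D.append(d)
s=env.state(); print(s["t"],pose(s),s["ft_force"],s["grip_width"]*85.4)
W=cloud("scene",np.median(D,0)); x,y,z=np.moveaxis(W,-1,0); a=A.astype(int)
c=np.array([.5815,.322]); th=np.radians(-12.9); ex=np.array([np.cos(th),np.sin(th)]); ey=np.array([-ex[1],ex[0]])
f=(a[...,2]>a[...,1]+35)&(a[...,2]>a[...,0]+35)&(x>.4)&(x<.75)&(y>.15)&(y<.42)&(z>.08)&(z<.13)
q=W[f]; r=q[:,:2]-c; print("lid in crate",len(q),np.percentile(r@ex,[1,99]),np.percentile(r@ey,[1,50,99]),np.median(q[:,2]),np.polyfit(r@ex,q[:,2],1),np.polyfit(r@ey,q[:,2],1))
m=(np.hypot(x-.58,y+.287)<.035)&(z>.15)&(z<.2); q=W[m]; print("wing",len(q),rect(q),np.percentile(q[:,2],[50,80,95]))
b,_=env.grab_frame("top")
cv2.imwrite("pics/s9.png",np.hstack([A[90:300,110:430],b[90:300,90:400]]))
E
```

```text
23.7 (array([0.71452939, 0.20626863, 0.18266788]), np.float64(1.3416572726686522)) [-0.7538416   1.01645493  0.35951823] 82.24047196639911
lid in crate 514 [-0.07901095  0.097425  ] [-0.02572694  0.00288498  0.03031921] 0.09895404138583916 [0.00332877 0.09880316] [-0.00549851  0.09889345]
wing 81 (array([ 580.4, -284.3]), array([14.8, 42.6]), 4.5) [0.18047199 0.18504733 0.18720439]
```

View pics/s9.png

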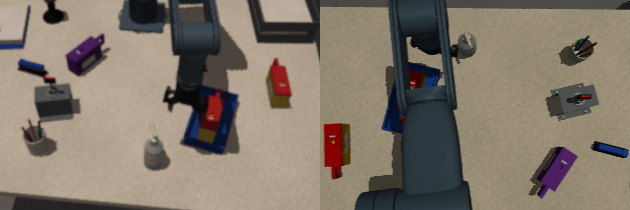

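Picture 11: the box stands in the crate, the wing is parked, and everything else is where it was. The gripper is free in the air. Handing in.

```bash
python3 -c "
from cell import env
print(env.close_job(), env.state()['t'])"
```

```text
the job is handed in; nothing more can be done
the job is handed in; nothing more can be done
```

The sharps box is standing in the blue crate and the spring pin is parked in its rest notch. I handed the job in at about 23.7 s of the 54 s.

**What I did:** I raised the spring pin, turned it 1.30 rad into the rest notch and let it down. I drew the box out by its front grip until it was about 33 mm clear of the bracket. Then I let it stand on the table, took it across its body (59.7 mm), carried it upright and lowered it until the crate floor carried its weight.

**Last checks:**
- **Box:** it is level in the crate, with its lid at 0.099 m (0.097 expected, and this camera reads about 2 mm high). It sits within about 3 mm of centre across the crate and about 28 mm from the inner wall at its far end.
- **Pin:** the top of its wing is at about 0.185 m, so the pin is up about 12 mm and in the notch.
- **Forces and surroundings:** measured wrist forces stayed near 13 N or below whenever I read them. The new box, sanitiser, stapler, pen cup and purple look-alike show no visible change in the last picture.

**What failed or disagreed:**
- **First grasp missed:** the fingers closed above the wing on nothing. They really end about 33 mm above the reported tool point. I measured that with the cameras and allowed for it, and later grip widths and contact heights agreed.
- **Wing angle:** the camera shows a turn of about 80–85°, while the gripper turned 75°. The measured drop fits the notch, so I put this down to camera noise.
- **Pictures:** I viewed 11, one over the budget of 10.

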